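# Slide the brass disc into its nest and close the keeper

### The job

Without picking anything up, use the fingertips to push the loose brass disc across the top of the dark nest plate until it drops over the rim and lies flat and fully down in the round recess. Then push the red knob of the keeper round until its arm stops over the disc, and back away. Leave the rubber boot, the castle nut and the tape roll where they are.

Things in the scene. Friction and masses are not known exactly. Their poses are not given: they have to be found in the camera images.
- nest: Dark steel plate fixed to the table, 120 (its x) x 200 (its y) x 22 mm high; origin at the centre of its underside, z up. A round recess, 50 mm in diameter, 9 mm deep, flat floor, 1 mm chamfer, is sunk into the flat top, its centre 45 mm from the plate's centre along its +y. There are no side walls: a disc pushed past the edge falls off.
- recess (a point): Centre of the recess mouth, level with the plate's top.
- disc: Loose brass disc with a small dark spot on top, 46 mm in diameter, 8 mm thick, about 0.1 kg; origin at the centre of its underside. Starts flat on the plate's top, towards the plate's -y, 70 to 120 mm from the recess centre. Fully down, its top lies 1 mm below the plate's top. Pushed along, it tips in about 10 mm before it is centred and drops when within 2 mm of centre.
- keeper (a joint): Angle (rad) of the aluminium keeper arm about its upright pivot. 0: closed at its stop, arm towards the plate's -y over the recess; grows anticlockwise seen from above, at 1.57 the arm points to the plate's +x, clear of the recess. Range 0 to 1.8, starts 1.1 to 1.7. Light friction (1 N at the knob), no spring. Arm 12 mm wide, 2 to 7 mm above the plate's top: passes over a disc that is down.
- keeper_pivot (a point): The keeper's pivot, at the height of the plate's top; 85 mm from the plate's centre along its +y. Screw head 10 mm across, up to 11 mm above the plate's top.
- keeper_knob (a point): Middle of the upright round red knob on the end of the keeper arm, 40 mm from the pivot: 12 mm in diameter, reaching from 7 to 33 mm above the plate's top; this point is 20 mm above the plate's top.
- boot_0: Loose black rubber dust boot, a ribbed dome 45 mm across and 22 mm high, on the table beside the plate's -x side; origin at the centre of its underside. Leave it.
- nut_0: Loose grey castle nut 25 x 22 x 18 mm, on the table beside the plate's +x side; origin at the centre of its underside. Leave it.
- tape_roll: Loose brown roll of tape lying flat, 89 mm across, 19 mm high, on the table beyond the plate's +y end; origin at the centre of its underside. Leave it.
Not all that is in view belongs to the job. What is shaped like the disc but grey or white is not meant.

How it is judged:
By the outcome, as a careful person would: the job done as asked, in the order asked, and still so for the second after the job is handed in, with the robot touching nothing.
It also fails if it takes over 56 s, if anything falls off the work surface, if the arm or the gripper's body presses on something with over 40 N, if the wrist force passes 120 N, or if a joint passes its speed limit or range.

### The arm

A 6-joint arm with a two-finger parallel gripper is mounted at the origin on a cart in front of the work surface, level with it; the furniture and walls round the work are solid. World frame = base frame: x ahead of the robot, y to its left, z up, the work surface at z = 0. Lengths are in m, angles in rad, forces in N, time in s.
With the tool pointing down it reaches from about 0.225 to 0.875 m from the base axis. Payload 3.4 kg.
Tool frame: the origin (TCP) lies at the very end of the fingers, on their centre line; the grasp point (between the pads) lies manip.pinch_z behind it (manip.pinch_z is the distance from the TCP to the grasp point, in m); z points along the fingers, y is the direction in which the jaws open and shut (so a half turn about z gives the same grasp; the last joint's range is limited). The gripper opens to 85 mm and grips with 20 to 120 N. Pads are 22 mm wide; open, the fingers measure 114 mm over their backs; the gripper's body (76 mm by 85 mm) begins 54 mm behind the grasp point. The pads swing forward as they close: fully open they stand 13 mm farther back than shut.
Start: joints at [1.031, 0.276, 1.505, -0, 1.361, -0.121], TCP at [0.234, 0.525, 0.231] pointing down, gripper open.
Joint ranges: [-2.89, 2.89], [-0.75, 2.08], [0.22, 2.7], [-1.18, 4.32], [0.11, 2.71], [-2.7, 2.7]. Speed limits (rad/s): [2.57, 2.57, 3.14, 3.14, 3.14, 3.14].

### API

Orientations are given as a unit quaternion [w, x, y, z].
In Python, from rig import manip, imaging, workorder gives the robot as it stands.
- The arm moves only by the tool apply_moves, never from a script. Its argument "moves" is one flat list of numbers, 7 for each row, row after row: the finger opening in m, from 0 to 0.0854, then the shift along the tool's x, y, z in m, then the turn, a rotation vector about the tool's x, y, z in rad. In form: [jaw, tx, ty, tz, rx, ry, rz, jaw, tx, ty, tz, rx, ry, rz, ...]. A call has exactly 8 rows; each row shifts and turns the pose as measured when the row begins, along the tool's axes as they then stand; what a row does not reach is not made up. A row lasts 1/12 s, in which the tool goes at most 41.7 mm and 7.16 degrees, less where a joint would pass 70% of its speed; a pose out of reach is approached as far as the arm can. A call with a gripper value outside its range is refused whole. The fingers move at their own pace and stop on an object; "newtons" is the grip in N (left out, the last holds). Time passes only in rows, so rows that do not move let the fingers close, or fill a call up. It gives the time, the measured TCP pose, the force and the opening at its end, in the units of the state.
- manip.get_state(): the state, without advancing time (a new reading comes with each control period).
- imaging.get_image(name): name is "side" or "top"; returns a dict with "image" (420x560x3 uint8, red, green, blue), "range_z" (420x560 float32, m along the optical axis (not along the pixel's ray), 0 where there is no reading), "fx", "fy", "cx", "cy" (pixels), "k1" (the pictures are not rectified: a ray, as slopes to the right and down, at radius r is drawn at 1 + k1 r^2 times it, then the intrinsics apply), "R" (3x3) and "t" (3): a world point X has camera coordinates R X + t. Camera axes: x right, y down, z forward; pixel columns grow to the right and rows downward; lengths in m; the calibration is good to about 2 mm. A picture is of the moment at which its call begins.
- workorder.sign_off(): hands the job in, once; it reports no verdict.
The state is a dict: "clock": time; "qpos": joint angles; "qd": joint speeds; "effort": joint torques, N m; "position": TCP position; "ee_rot": TCP orientation; "contact_force": force on the tool from outside, world axes, zero at the start; "moment": the same for the moment, N m; "width": finger opening in m.
Only numpy, scipy, OpenCV 4.12 (cv2) and the standard library are available. Lean on these libraries where they do the work, as an engineer would, in place of code of your own. Each camera call takes 0.05 s, during which the arm holds its last target.

## Working session

There is one attempt and no reset: what is moved stays moved. The work goes in short steps, Python scripts to look and compute and a tool call to move; the robot and the scene stay as the last step left them, time stands still between calls to the robot, and variables do not carry over. Pictures are saved under pics/ and viewed, and the job is handed in when it is done.

Besides the shell and the picture viewer there is one more tool, called after "Call:" as name(argument=value, ...) on one line, values as JSON. apply_moves: Moves the arm, as the interface text tells. Its arguments: {"type":"object","properties":{"moves":{"type":"array"},"newtons":{"type":"number"}},"required":["moves"]}

```bash
mkdir -p pics; ls; python3 - <<'E'
from rig import manip, imaging
import cv2, numpy as np, pickle
s=manip.get_state(); print(s, manip.pinch_z)
for n in ("top","side"):
    d=imaging.get_image(n); pickle.dump(d,open(f"{n}0.pkl","wb"))
    cv2.imwrite(f"pics/{n}0.png",d["image"][:,:,::-1])
    print(n,{k:d[k] for k in("fx","fy","cx","cy","k1","R","t")})
E
```

```text
pics
{'clock': 0.0, 'qpos': array([ 1.03099153e+00,  2.76641724e-01,  1.50614051e+00,  7.04811992e-06,
        1.36072772e+00, -1.20972652e-01]), 'qd': array([-0.0005747 , -0.00105489, -0.00107865, -0.00170119,  0.00050471,
       -0.00109031]), 'effort': array([ 2.83042928e-04, -4.16768253e+01, -2.45806342e+01, -2.53825638e-04,
        1.05503880e-02, -4.20047400e-06]), 'position': array([0.23355872, 0.52484007, 0.23041015]), 'ee_rot': array([-3.14255111e-04,  2.07889391e-01,  9.78151871e-01, -9.05682529e-04]), 'contact_force': array([-0.50348816, -0.68769796, -0.0125907 ]), 'moment': array([0.02903283, 0.00854907, 0.00816399]), 'width': 0.08549662799590645} 0.0187
top {'fx': 403.5452641502389, 'fy': 403.5452641502389, 'cx': 285.7378704972665, 'cy': 209.88998521989063, 'k1': -0.07686091117973579, 'R': array([[-0.00666256, -0.99961317, -0.0270021 ],
       [-0.99623693,  0.00896872, -0.08620644],
       [ 0.08641527,  0.02632613, -0.99591131]]), 't': array([0.02299311, 0.59280911, 0.85092641])}
side {'fx': 437.08551927556334, 'fy': 437.08551927556334, 'cx': 281.0491164786018, 'cy': 214.0736889019347, 'k1': -0.02270660666894151, 'R': array([[ 8.49583270e-01, -5.27454157e-01, -6.16103247e-04],
       [-2.23063278e-01, -3.58234496e-01, -9.06592974e-01],
       [ 4.77965523e-01,  7.70363653e-01, -4.22005687e-01]]), 't': array([-0.47664683,  0.16132421,  0.72494213])}
```

View pics/top0.png

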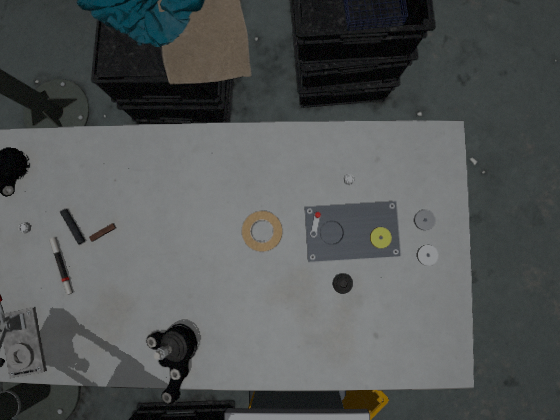

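View pics/side0.png

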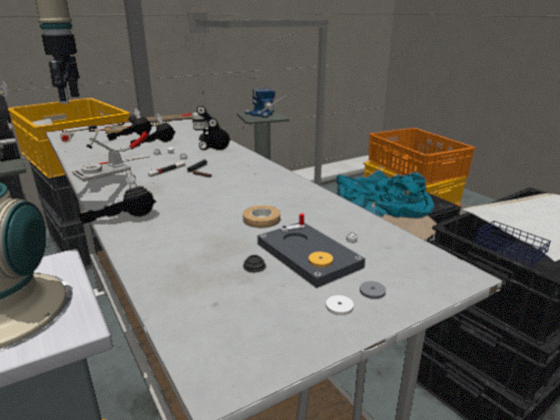

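Top view: the nest plate spans about (305–400, 202–262). The candidates are three discs: brass/yellow at (381,238) on the plate, grey at (424,219) and white at (428,255), both off the plate. Only the brass one fits the description. The recess is at (332,232), the pivot at (313,234) and the red knob at (317,215). I'll confirm in an enlarged crop and measure.

```bash
cat > h.py <<'E'
import numpy as np, cv2, pickle
def K(d): return np.array([[d["fx"],0,d["cx"]],[0,d["fy"],d["cy"]],[0,0,1]]), np.array([d["k1"],0,0,0.])
def px2w(d,uv,z):
    k,D=K(d); n=cv2.undistortPoints(np.array(uv,float).reshape(-1,1,2),k,D).reshape(-1,2)
    r=np.c_[n,np.ones(len(n))]@d["R"]; c=-d["R"].T@d["t"]
    return c+r*((z-c[2])/r[:,2])[:,None]
def w2px(d,P):
    k,D=K(d); return cv2.projectPoints(np.array(P,float).reshape(-1,1,3),cv2.Rodrigues(d["R"])[0],d["t"],k,D)[0].reshape(-1,2)
def blobs(d,mask,mn=8):
    n,l,s,c=cv2.connectedComponentsWithStats(mask.astype(np.uint8))
    return [(c[i],s[i,4]) for i in range(1,n) if s[i,4]>=mn]
def brass(im):
    h=cv2.cvtColor(im,cv2.COLOR_RGB2HSV); return (h[...,0]>18)&(h[...,0]<35)&(h[...,1]>120)&(h[...,2]>90)
def red(im):
    h=cv2.cvtColor(im,cv2.COLOR_RGB2HSV); return ((h[...,0]<8)|(h[...,0]>172))&(h[...,1]>140)&(h[...,2]>80)
E
python3 - <<'E'
from h import *
d=pickle.load(open("top0.pkl","rb")); im=d["image"]
c=cv2.resize(im[190:275,295:445],None,fx=5,fy=5,interpolation=cv2.INTER_CUBIC); cv2.imwrite("pics/crop0.png",c[:,:,::-1])
s=pickle.load(open("side0.pkl","rb")); cs=cv2.resize(s["image"][200:320,235:395],None,fx=5,fy=5,interpolation=cv2.INTER_CUBIC); cv2.imwrite("pics/crops0.png",cs[:,:,::-1])
for n,D in(("top",d),("side",s)):
  for f,z in((brass,.030),(red,.022+.02)):
    for p,a in blobs(D,f(D["image"])):
        print(n,f.__name__,p.round(1),a,px2w(D,p,z).round(4))
# depth check
k,_=K(d)
for u,v in((381,238),(350,250),(332,232),(317,215),(250,300),(317,214)):
    Z=d["range_z"][v,u]; n=cv2.undistortPoints(np.array([[[u,v]]],float),k,_[:]).ravel(); 
    print(u,v,(d["R"].T@(np.array([n[0],n[1],1])*Z-d["t"])).round(4))
E
```

```text
top brass [380.3 237.3] 313 [[ 0.5317 -0.1845  0.03  ]]
top brass [378.9 402.9] 214 [[ 0.1822 -0.1756  0.03  ]]
top red [317.3 214.3] 23 [[ 0.5816 -0.0492  0.042 ]]
top red [ 64.2 278.8] 12 [[0.4443 0.5046 0.042 ]]
side brass [ 57.5 126.9] 3904 [[0.2443 1.2087 0.03  ]]
side brass [376.1 169.2] 222 [[0.9741 0.1357 0.03  ]]
side brass [447.9 189. ] 671 [[ 1.0248 -0.0808  0.03  ]]
side brass [320.  258.6] 249 [[ 0.53   -0.1888  0.03  ]]
side red [186.2 114.4] 19 [[0.7519 1.0949 0.042 ]]
side red [138.6 139.6] 100 [[0.4606 0.7896 0.042 ]]
side red [ 64.7 137.7] 28 [[0.2413 0.9613 0.042 ]]
side red [301.2 218.5] 35 [[ 0.5839 -0.0464  0.042 ]]
381 238 [ 0.5302 -0.1862  0.0286]
350 250 [ 0.5051 -0.1197  0.0229]
332 232 [ 0.5446 -0.0824  0.0127]
317 215 [ 0.5791 -0.0478  0.0557]
250 300 [0.3963 0.0992 0.0015]
317 214 [ 0.5814 -0.048   0.0532]
```

View pics/crop0.png

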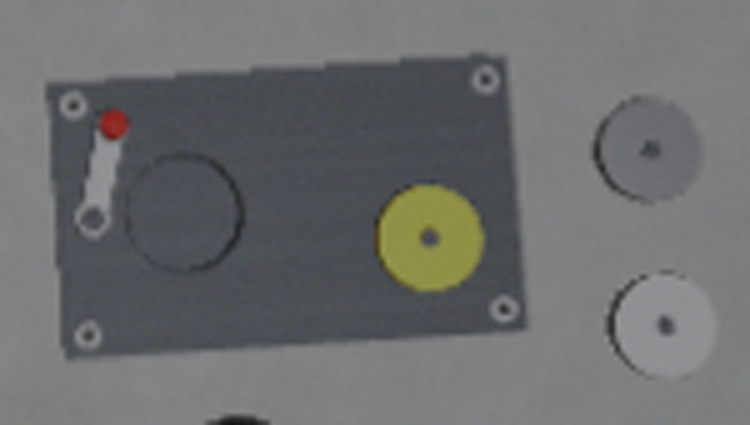

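View pics/crops0.png

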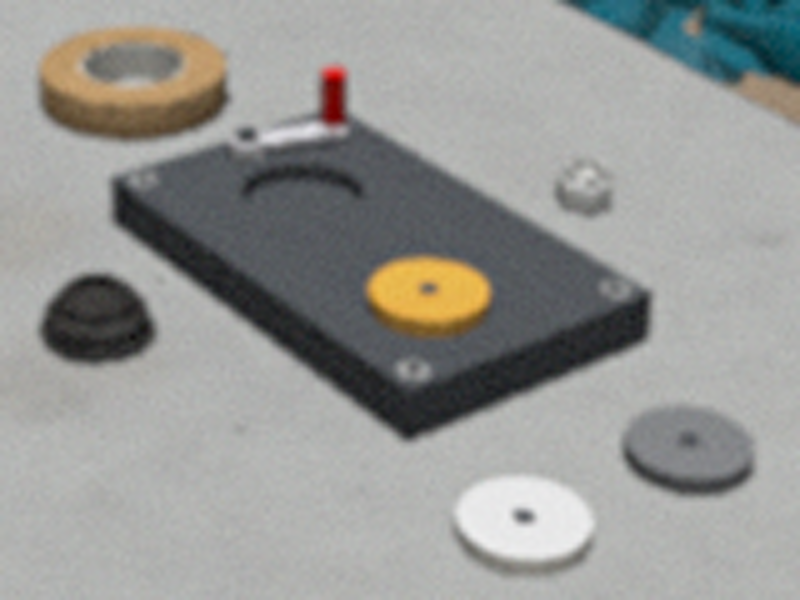

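```bash
python3 - <<'E'
from h import *
from scipy.optimize import least_squares
d=pickle.load(open("top0.pkl","rb")); s=pickle.load(open("side0.pkl","rb"))
f=lambda p,o:(np.array(p,float)+.5)/5-.5+np.array(o)
T=f([(47,84),(506,56),(527,328),(66,358)],(295,190))
S=f([(322,113),(652,292),(410,392),(113,180)],(235,200))
M=np.array([(60,100),(60,-100),(-60,-100),(-60,100)])/1e3
for nm,D,P in(("top",d,T),("side",s,S)):
    W=px2w(D,P,.022)[:,:2]
    def mod(q): c,sn=np.cos(q[2]),np.sin(q[2]); return M@np.array([[c,sn],[-sn,c]])+q[:2]
    r=least_squares(lambda q:(mod(q)-W).ravel(),[.54,-.13,0]); q=r.x
    R=np.array([[np.cos(q[2]),-np.sin(q[2])],[np.sin(q[2]),np.cos(q[2])]])
    print(nm,q.round(4),"res mm",(r.fun*1e3).round(1),"recess",(q[:2]+R@[0,.045]).round(4),"pivot",(q[:2]+R@[0,.085]).round(4), "y axis",R[:,1].round(3))
    if nm=="top":
        print("recess direct",px2w(D,f([(184,213)],(295,190)),.022).round(4),"disc spot",px2w(D,f([(430,238)],(295,190)),.030).round(4),"pivot",px2w(D,f([(92,219)],(295,190)),.033).round(4),"knob top",px2w(D,f([(114,124)],(295,190)),.055).round(4))
    else: print("disc spot",px2w(D,f([(429,289)],(235,200)),.030).round(4),"pivot",px2w(D,f([(246,135)],(235,200)),.033).round(4),"knob top",px2w(D,f([(334,72)],(235,200)),.055).round(4))
E
```

```text
top [ 0.5465 -0.125   0.0539] res mm [ 0.5 -0.4  0.8  0.5 -0.8 -0.2 -0.5  0.1] recess [ 0.5441 -0.08  ] pivot [ 0.542  -0.0401] y axis [-0.054  0.999]
recess direct [[ 0.5439 -0.0803  0.022 ]] disc spot [[ 0.5319 -0.185   0.03  ]] pivot [[ 0.5413 -0.0399  0.033 ]] knob top [[ 0.5804 -0.0487  0.055 ]]
side [ 0.5451 -0.1271  0.074 ] res mm [ 4.8  2.3 -0.4 -0.3 -0.4 -2.3 -4.   0.3] recess [ 0.5418 -0.0822] pivot [ 0.5388 -0.0423] y axis [-0.074  0.997]
disc spot [[ 0.5331 -0.1857  0.03  ]] pivot [[ 0.5404 -0.0445  0.033 ]] knob top [[ 0.5813 -0.0504  0.055 ]]
```

```bash
python3 - <<'E'
from h import *
d=pickle.load(open("top0.pkl","rb")); s=pickle.load(open("side0.pkl","rb"))
print(w2px(d,[[.234,.525,.231],[.234,.525,.4]]),w2px(s,[[.234,.525,.231],[.234,.525,.4]]))
v,u=np.mgrid[0:420,0:560]; k,D=K(d)
n=cv2.undistortPoints(np.stack([u,v],-1).reshape(-1,1,2).astype(float),k,D).reshape(-1,2)
Z=d["range_z"].ravel(); P=(np.c_[n,np.ones(len(n))]*Z[:,None]-d["t"])@d["R"]; P=P.reshape(420,560,3)
for c in [(175,340),(20,350),(70,225),(262,212),(343,283)]:
    print(c,P[c[1]-8:c[1]+8,c[0]-8:c[0]+8].reshape(-1,3)[P[c[1]-8:c[1]+8,c[0]-8:c[0]+8,2].argmax()].round(3))
m=(P[...,2]>.09)&(Z.reshape(420,560)>0); ys,xs=np.nonzero(m); print(len(ys), xs.min() if len(xs) else 0, xs.max() if len(xs) else 0, ys.min() if len(ys) else 0, ys.max() if len(ys) else 0)
m2=m.copy(); m2[:,:230]=0;print(np.argwhere(m2)[::40], P[m2][:, :].max(0) if m2.any() else'')
E
```

```text
[[ -6.97788198 407.76281052]
 [-89.00637539 450.34648329]] [[ 70.43163189 104.62067742]
 [ 57.0938892   35.88621889]]
(175, 340) [0.312 0.257 0.08 ]
(20, 350) [ 0.517 -0.005  0.899]
(70, 225) [0.572 0.511 0.023]
(262, 212) [ 0.517 -0.005  0.899]
(343, 283) [ 0.437 -0.112  0.024]
143 0 167 347 419
[]
```

```bash
cat > plan.py <<'E'
import numpy as np, sys
from scipy.spatial.transform import Rotation as Rt
from rig import manip
def plan(tgt,yaw,n,jaw,vmax=.041):
    """yaw: world angle of tool x; tool z down. prints n rows"""
    s=manip.get_state(); q=s["ee_rot"]; R=Rt.from_quat([q[1],q[2],q[3],q[0]]); p=s["position"].copy(); tgt=np.array(tgt,float)
    x=np.array([np.cos(yaw),np.sin(yaw),0]); z=np.array([0,0,-1.]); T=Rt.from_matrix(np.c_[x,np.cross(z,x),z])
    out=[]
    for i in range(n):
        dl=R.inv().apply(tgt-p)/(n-i); L=np.linalg.norm(dl); dl*=min(1,vmax/max(L,1e-9))
        rv=(R.inv()*T).as_rotvec()/(n-i); L=np.linalg.norm(rv); rv*=min(1,.12/max(L,1e-9))
        dl=dl.round(4); rv=rv.round(3); out.append([jaw,*dl,*rv]); p=p+R.apply(dl); R=R*Rt.from_rotvec(rv)
    for a in range(0,n,8): print("[",", ".join(",".join(f"{v:g}" for v in r) for r in out[a:a+8]),"]")
    print("end",p.round(4),np.degrees((R.inv()*T).magnitude()).round(2))
def st():
    s=manip.get_state(); q=s["ee_rot"]; x=Rt.from_quat([q[1],q[2],q[3],q[0]]).as_matrix()
    print("t",round(s["clock"],2),"p",s["position"].round(4),"yaw",round(np.degrees(np.arctan2(x[1,0],x[0,0])),1),"z",x[:,2].round(3),"F",s["contact_force"].round(1),"w",round(s["width"],4))
E
python3 -c "
from plan import *
plan([.526,-.235,.15],np.radians(83.4),24,.03)"
```

```text
[ 0.03,-0.024,-0.024,0.0034,-0,0,0.053, 0.03,-0.0252,-0.0227,0.0034,-0,0,0.053, 0.03,-0.0264,-0.0213,0.0034,-0,0,0.053, 0.03,-0.0275,-0.0199,0.0034,-0,0,0.053, 0.03,-0.0285,-0.0184,0.0034,-0,0,0.053, 0.03,-0.0294,-0.0168,0.0034,-0,0,0.053, 0.03,-0.0303,-0.0153,0.0034,-0,0,0.053, 0.03,-0.0311,-0.0136,0.0034,-0,0,0.053 ]
[ 0.03,-0.0317,-0.012,0.0034,-0,0,0.053, 0.03,-0.0323,-0.0103,0.0034,-0,0,0.053, 0.03,-0.0328,-0.0085,0.0034,-0,0,0.053, 0.03,-0.0332,-0.0068,0.0034,-0,0,0.053, 0.03,-0.0336,-0.005,0.0034,-0,0,0.053, 0.03,-0.0338,-0.0032,0.0034,-0,0,0.053, 0.03,-0.0339,-0.0014,0.0034,-0,0,0.053, 0.03,-0.0339,0.0004,0.0034,-0,0,0.052 ]
[ 0.03,-0.0339,0.0021,0.0034,-0,0,0.053, 0.03,-0.0337,0.0039,0.0034,-0,0,0.052, 0.03,-0.0334,0.0057,0.0034,-0,0,0.053, 0.03,-0.0331,0.0074,0.0034,-0,0,0.052, 0.03,-0.0327,0.0091,0.0033,-0,0,0.053, 0.03,-0.0321,0.0109,0.0034,-0,0,0.052, 0.03,-0.0315,0.0125,0.0033,-0,0.001,0.053, 0.03,-0.0309,0.0142,0.0033,-0.001,0,0.052 ]
end [ 0.526 -0.235  0.15 ] 0.03
```

Call:
apply_moves(moves=[0.03,-0.024,-0.024,0.003,0,0,0.053,0.03,-0.025,-0.023,0.003,0,0,0.053,0.03,-0.026,-0.021,0.003,0,0,0.053,0.03,-0.0275,-0.02,0.003,0,0,0.053,0.03,-0.0285,-0.0185,0.003,0,0,0.053,0.03,-0.0295,-0.017,0.003,0,0,0.053,0.03,-0.03,-0.015,0.003,0,0,0.053,0.03,-0.031,-0.0135,0.003,0,0,0.053])

```text
clock: 0.77
position: [0.3287, 0.2676, 0.2014]
ee_rot: [-0.002, 0.412, 0.911, -0.001]
contact_force: [0.7, 0.1, 0.3]
width: 0.0301
```

Call:
apply_moves(moves=[0.03,-0.0315,-0.012,0.003,0,0,0.053,0.03,-0.0325,-0.0105,0.003,0,0,0.053,0.03,-0.033,-0.0085,0.003,0,0,0.053,0.03,-0.033,-0.007,0.003,0,0,0.053,0.03,-0.0335,-0.005,0.003,0,0,0.053,0.03,-0.034,-0.003,0.003,0,0,0.053,0.03,-0.034,-0.0015,0.003,0,0,0.053,0.03,-0.034,0.0005,0.003,0,0,0.053])

```text
clock: 1.43
position: [0.4213, -0.0009, 0.1747]
ee_rot: [-0.002, 0.603, 0.798, -0.002]
contact_force: [0.5, 0.6, 0.4]
width: 0.0303
```

```bash
python3 -c "
from plan import *
st();plan([.526,-.235,.10],np.radians(83.4),16,.03)"
```

```text
t 1.43 p [ 0.4213 -0.0009  0.1747] yaw 105.8 z [-0.006 -0.    -1.   ] F [0.5 0.6 0.4] w 0.0303
[ 0.03,-0.0159,0.0023,0.0046,-0,-0,0.024, 0.03,-0.0158,0.0027,0.0046,-0,-0,0.024, 0.03,-0.0157,0.0031,0.0046,-0,-0,0.025, 0.03,-0.0157,0.0035,0.0046,-0,0,0.024, 0.03,-0.0156,0.0039,0.0046,-0,0,0.025, 0.03,-0.0155,0.0042,0.0047,-0.001,0,0.024, 0.03,-0.0153,0.0046,0.0047,-0,0,0.025, 0.03,-0.0152,0.005,0.0046,-0.001,0,0.024 ]
[ 0.03,-0.0151,0.0054,0.0047,-0,0,0.025, 0.03,-0.015,0.0057,0.0047,-0.001,0,0.024, 0.03,-0.0148,0.0061,0.0046,-0,0,0.025, 0.03,-0.0147,0.0065,0.0047,-0.001,0,0.024, 0.03,-0.0145,0.0068,0.0047,-0,0,0.025, 0.03,-0.0143,0.0071,0.0046,-0.001,0,0.024, 0.03,-0.0142,0.0075,0.0047,-0,0,0.025, 0.03,-0.014,0.0079,0.0046,-0.001,0,0.024 ]
end [ 0.526 -0.235  0.1  ] 0.02
```

Call:
apply_moves(moves=[0.03,-0.016,0.0023,0.0046,0,0,0.024,0.03,-0.016,0.0027,0.0046,0,0,0.024,0.03,-0.016,0.003,0.0046,0,0,0.025,0.03,-0.0155,0.0035,0.0046,0,0,0.024,0.03,-0.0155,0.004,0.0046,0,0,0.025,0.03,-0.0155,0.0042,0.0046,0,0,0.024,0.03,-0.0155,0.0046,0.0046,0,0,0.025,0.03,-0.015,0.005,0.0046,0,0,0.024])

```text
clock: 2.1
position: [0.4736, -0.1302, 0.1339]
ee_rot: [-0.003, 0.685, 0.728, -0.003]
contact_force: [0.2, 0.5, -0.1]
width: 0.0302
```

Call:
apply_moves(moves=[0.03,-0.015,0.0054,0.0046,0,0,0.025,0.03,-0.015,0.0057,0.0046,0,0,0.024,0.03,-0.015,0.006,0.0046,0,0,0.025,0.03,-0.0147,0.0065,0.0046,0,0,0.024,0.03,-0.0145,0.0068,0.0046,0,0,0.025,0.03,-0.0143,0.007,0.0046,0,0,0.024,0.03,-0.014,0.0075,0.0046,0,0,0.025,0.03,-0.014,0.0079,0.0046,0,0,0.024])

```text
clock: 2.77
position: [0.5262, -0.2598, 0.0919]
ee_rot: [-0.004, 0.759, 0.651, -0.004]
contact_force: [-0.0, 0.8, -0.0]
width: 0.0302
```

```bash
python3 -c "
from plan import *
st();plan([.526,-.236,.0255],np.radians(83.4),16,.03)
from rig import imaging
from h import *
for n in('top','side'):
    d=imaging.get_image(n); pickle.dump(d,open(n+'1.pkl','wb')); cv2.imwrite(f'pics/{n}1.png',d['image'][:,:,::-1])
"
```

```text
t 2.77 p [ 0.5262 -0.2598  0.0919] yaw 81.2 z [-0.01   0.001 -1.   ] F [-0.   0.8 -0. ] w 0.0302
[ 0.03,0.0015,-0.0002,0.0042,-0.001,0,-0.002, 0.03,0.0015,-0.0002,0.0041,-0.001,0,-0.002, 0.03,0.0015,-0.0002,0.0042,-0.001,0,-0.002, 0.03,0.0015,-0.0002,0.0041,-0.001,0,-0.003, 0.03,0.0015,-0.0002,0.0042,-0.001,0,-0.002, 0.03,0.0015,-0.0002,0.0041,-0,0,-0.003, 0.03,0.0015,-0.0002,0.0042,-0.001,0,-0.002, 0.03,0.0015,-0.0002,0.0041,-0,0,-0.003 ]
[ 0.03,0.0014,-0.0002,0.0042,-0.001,0,-0.002, 0.03,0.0015,-0.0002,0.0041,-0,0,-0.003, 0.03,0.0015,-0.0002,0.0042,-0.001,0,-0.002, 0.03,0.0014,-0.0002,0.0041,-0,0,-0.003, 0.03,0.0015,-0.0002,0.0042,-0.001,0,-0.002, 0.03,0.0014,-0.0002,0.0041,-0,0,-0.003, 0.03,0.0015,-0.0002,0.0042,-0.001,0,-0.002, 0.03,0.0014,-0.0002,0.0041,-0,0.001,-0.003 ]
end [ 0.526  -0.236   0.0255] 0.02
```

View pics/side1.png

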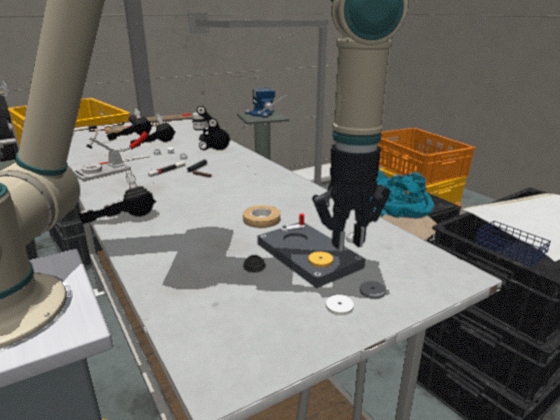

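View pics/top1.png

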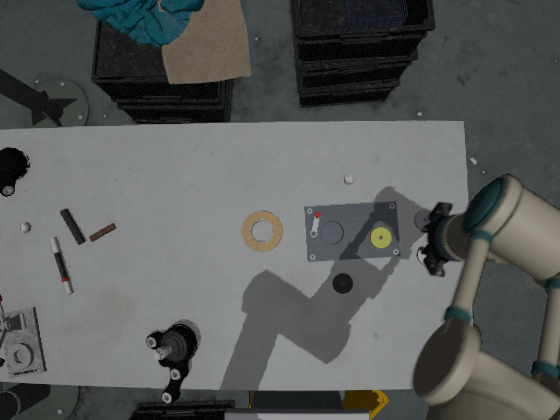

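Call:
apply_moves(moves=[0.03,0.0015,0,0.004,0,0,-0.002,0.03,0.0015,0,0.004,0,0,-0.002,0.03,0.0015,0,0.004,0,0,-0.002,0.03,0.0015,0,0.004,0,0,-0.003,0.03,0.0015,0,0.004,0,0,-0.002,0.03,0.0015,0,0.004,0,0,-0.003,0.03,0.0015,0,0.004,-0.005,0,-0.002,0.03,0.0015,0,0.004,-0.005,0,-0.003])

```text
clock: 3.53
position: [0.5279, -0.2462, 0.0568]
ee_rot: [-0.0, 0.753, 0.659, 0.0]
contact_force: [-0.3, 0.7, 0.8]
width: 0.0299
```

Call:
apply_moves(moves=[0.03,0.0015,0,0.004,0,0,-0.002,0.03,0.0015,0,0.004,0,0,-0.002,0.03,0.0015,0,0.004,0,0,-0.002,0.03,0.0015,0,0.004,0,0,-0.003,0.03,0.0015,0,0.004,0,0,-0.002,0.03,0.0015,0,0.003,0,0,-0.003,0.03,0.0015,0,0.002,0,0,-0.002,0.03,0,0,0.0,0,0,0])

```text
clock: 4.2
position: [0.5285, -0.2334, 0.0281]
ee_rot: [-0.001, 0.746, 0.665, -0.0]
contact_force: [-0.3, -0.3, 0.3]
width: 0.0296
```

```bash
python3 -c "
from plan import *
st();plan([.526,-.236,.0255],np.radians(83.4),8,.03)
from rig import imaging
from h import *
for n in('side',):
    d=imaging.get_image(n); pickle.dump(d,open(n+'2.pkl','wb')); cv2.imwrite(f'pics/{n}2.png',cv2.resize(d['image'][170:310,235:415],None,fx=4,fy=4)[:,:,::-1])
"
```

```text
t 4.2 p [ 0.5285 -0.2334  0.0281] yaw 83.4 z [-0.001  0.001 -1.   ] F [-0.3 -0.3  0.3] w 0.0296
[ 0.03,-0.0004,-0.0003,0.0003,-0,-0,0, 0.03,-0.0003,-0.0003,0.0003,-0,-0,0, 0.03,-0.0004,-0.0003,0.0003,-0,-0,0, 0.03,-0.0003,-0.0003,0.0003,-0,-0,0, 0.03,-0.0004,-0.0002,0.0004,-0,-0,0, 0.03,-0.0003,-0.0003,0.0003,-0,-0,0, 0.03,-0.0004,-0.0002,0.0004,-0.001,-0.001,0, 0.03,-0.0003,-0.0003,0.0003,-0,-0,0.001 ]
end [ 0.526  -0.236   0.0255] 0.03
```

View pics/side2.png

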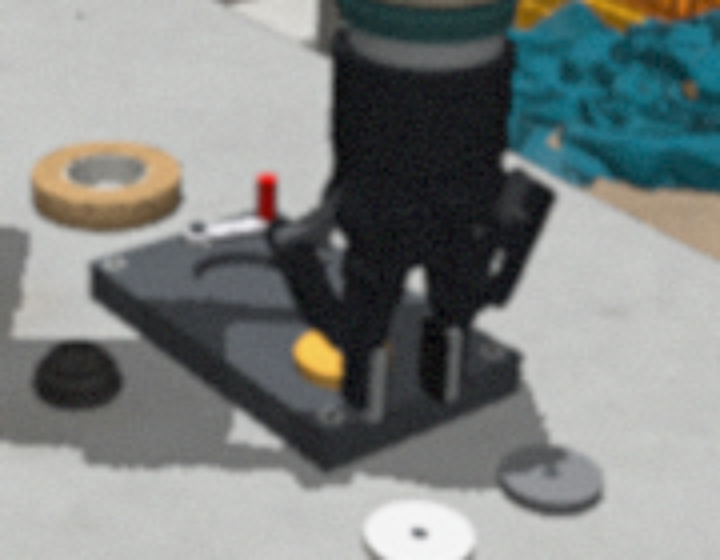

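Call:
apply_moves(moves=[0.03,0,-0.001,0.0012,0,0,0,0.03,0,-0.001,0.001,0,0,0,0.03,0.003,0,0.0005,0,0,0,0.03,0.004,0,0,0,0,0,0.03,0.004,0,0,0,0,0,0.03,0.004,0,0,0,0,0,0.03,0.004,0,0,0,0,0,0.03,0.004,0,0,0,0,0])

```text
clock: 4.92
position: [0.53, -0.2098, 0.0263]
ee_rot: [0.001, 0.747, 0.665, 0.0]
contact_force: [-0.0, -0.2, -0.1]
width: 0.03
```

```bash
python3 -c "
from plan import *
st();plan([.5376,-.135,.0255],np.radians(83.4),16,.03)"
```

```text
t 4.92 p [ 0.53   -0.2098  0.0263] yaw 83.4 z [ 0.001 -0.001 -1.   ] F [-0.  -0.2 -0.1] w 0.03
[ 0.03,0.0047,-0.0001,0.0001,0,0,-0, 0.03,0.0047,-0.0001,0,0,0,-0, 0.03,0.0047,-0.0001,0.0001,0,0,-0, 0.03,0.0047,-0.0001,0,0,0,-0, 0.03,0.0047,-0.0001,0.0001,0,0,-0, 0.03,0.0047,-0.0001,0,0,0,-0, 0.03,0.0047,-0,0.0001,0,0,-0, 0.03,0.0047,-0.0001,0,0,0,-0 ]
[ 0.03,0.0047,-0,0.0001,0,0,-0, 0.03,0.0047,-0.0001,0,0,0,-0, 0.03,0.0047,-0,0.0001,0,0,-0, 0.03,0.0047,-0.0001,0,0,0,-0, 0.03,0.0047,-0,0.0001,0,0,-0, 0.03,0.0047,-0.0001,0,0,0,-0, 0.03,0.0047,-0,0.0001,0.001,0,-0, 0.03,0.0047,-0.0001,0,0,0,-0.001 ]
end [ 0.5376 -0.135   0.0255] 0.04
```

Call:
apply_moves(moves=[0.03,0.004,0,0.0002,0,0,0,0.03,0.004,0,0.0002,0,0,0,0.03,0.004,0,0,0,0,0,0.03,0.004,0,0,0,0,0,0.03,0.004,0,0,0,0,0,0.03,0.004,0,0,0,0,0,0.03,0.004,0,0,0,0,0,0.03,0.004,0,0,0,0,0])

```text
clock: 5.58
position: [0.5345, -0.1748, 0.0263]
ee_rot: [0.002, 0.746, 0.666, 0.0]
contact_force: [0.6, -0.2, 0.6]
width: 0.0299
```

```bash
python3 -c "
from plan import *
st()
from rig import imaging
from h import *
for n in('side','top'):
    d=imaging.get_image(n); pickle.dump(d,open(n+'3.pkl','wb')); o=d['image'][170:310,235:415] if n=='side' else d['image'][180:290,290:450]; cv2.imwrite(f'pics/{n}3.png',cv2.resize(o,None,fx=4,fy=4)[:,:,::-1])
    print(n,[(p.round(1),a,px2w(d,p,.03).round(4)) for p,a in blobs(d,brass(d['image']),4)])
"
```

```text
t 5.58 p [ 0.5345 -0.1748  0.0263] yaw 83.4 z [ 0.002 -0.002 -1.   ] F [ 0.6 -0.2  0.6] w 0.0299
side [(array([ 94.3, 113.2]), np.int32(1277), array([[0.4232, 1.4037, 0.03  ]])), (array([ 12.7, 112.8]), np.int32(89), array([[0.1011, 1.6281, 0.03  ]])), (array([ 59.2, 166.6]), np.int32(52), array([[0.1841, 0.6592, 0.03  ]])), (array([376.2, 169.2]), np.int32(219), array([[0.9743, 0.1355, 0.03  ]])), (array([447.8, 189.2]), np.int32(674), array([[ 1.0239, -0.0813,  0.03  ]])), (array([318.4, 250.8]), np.int32(50), array([[ 0.5446, -0.1636,  0.03  ]])), (array([302.5, 249. ]), np.int32(23), array([[ 0.5226, -0.1414,  0.03  ]])), (array([102.5, 419. ]), np.int32(4), array([[ 0.1055, -0.3462,  0.03  ]]))]
top [(array([362.1, 234.6]), np.int32(270), array([[ 0.5379, -0.1454,  0.03  ]]))]
```

View pics/side3.png

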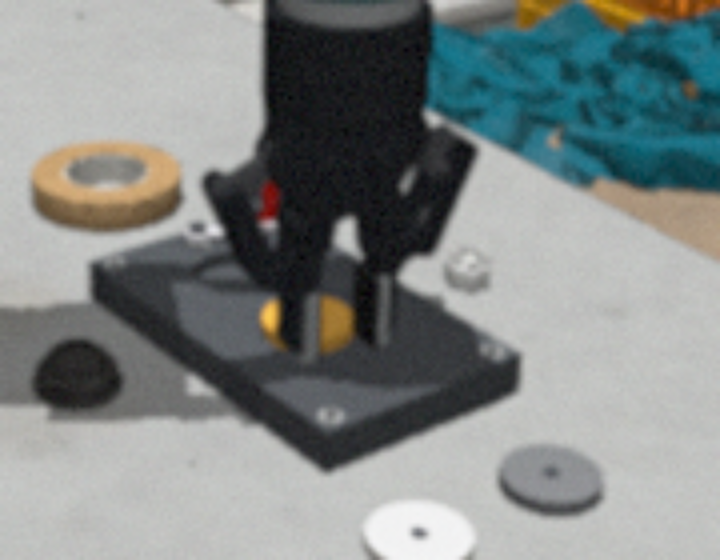

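View pics/top3.png

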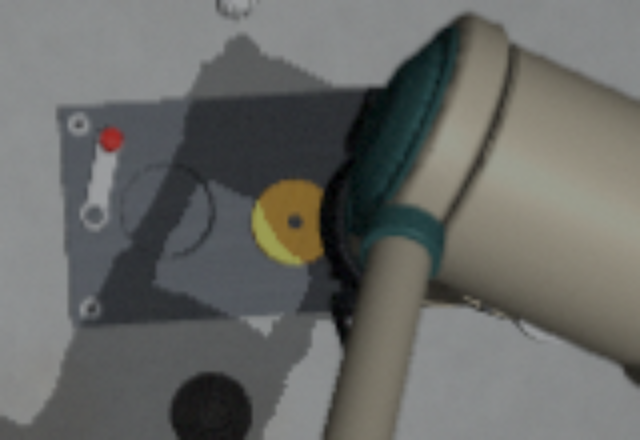

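Both views show the fork engaged with the disc. The disc spot is at top pixel (363.7,235.4), and the recess at (331.9,232.5) is still ahead and clear.

```bash
python3 -c "
from plan import *
from h import *
d=pickle.load(open('top3.pkl','rb'))
f=lambda p:(np.array(p,float)+.5)/4-.5+np.array([290,180])
p=px2w(d,f([(295,222)]),.03)[0];print(p, 'offset from tcp',p[:2]-[.5345,-.1748]); r=px2w(d,f([(168,210)]),.022)[0];print(r)
print('tcp shift needed',r[:2]-p[:2])
"
```

```text
[ 0.53674334 -0.14811092  0.03      ] offset from tcp [0.00224334 0.02668908]
[ 0.54402492 -0.08075062  0.022     ]
tcp shift needed [0.00728158 0.0673603 ]
```

Call:
apply_moves(moves=[0.03,0.004,0,0.0003,0,0,0,0.03,0.004,0,0.0003,0,0,0,0.03,0.004,0,0.0002,0,0,0,0.03,0.004,0,0,0,0,0,0.03,0.004,0,0,0,0,0,0.03,0.004,0,0,0,0,0,0.03,0.004,0,0,0,0,0,0.03,0.004,0,0,0,0,0])

```text
clock: 6.35
position: [0.539, -0.1412, 0.0258]
ee_rot: [0.003, 0.746, 0.665, -0.0]
contact_force: [-0.3, -1.3, 0.7]
width: 0.0302
```

Call:
apply_moves(moves=[0.03,0.003,0,0.0003,0,0,0,0.03,0.003,0,0,0,0,0,0.03,0.002,0,0,0,0,0,0.03,0.002,0,0,0,0,0,0.03,0.002,0,0,0,0,0,0.03,0.002,0,0,0,0,0,0.03,0.002,0,0,0,0,0,0.03,0.002,0,0,0,0,0])

```text
clock: 7.02
position: [0.5414, -0.1212, 0.0256]
ee_rot: [0.003, 0.746, 0.666, -0.0]
contact_force: [-0.2, -1.1, 0.1]
width: 0.0299
```

```bash
cat > look.py <<'E'
import sys
from plan import *
from rig import imaging
from h import *
i=sys.argv[1]; st()
for n in('side','top'):
    d=imaging.get_image(n); pickle.dump(d,open(n+i+'.pkl','wb')); o=d['image'][170:310,235:415] if n=='side' else d['image'][180:290,290:450]; cv2.imwrite(f'pics/{n}{i}.png',cv2.resize(o,None,fx=4,fy=4,interpolation=cv2.INTER_CUBIC)[:,:,::-1])
    if n=='top': print(n,[(p.round(1),a,px2w(d,p,.03).round(4)) for p,a in blobs(d,brass(d['image']),20)])
E
python3 look.py 4
```

```text
t 7.02 p [ 0.5414 -0.1212  0.0256] yaw 83.5 z [ 0.004 -0.004 -1.   ] F [-0.2 -1.1  0.1] w 0.0299
top [(array([332.1, 231.6]), np.int32(77), array([[ 0.5449, -0.081 ,  0.03  ]]))]
```

View pics/side4.png

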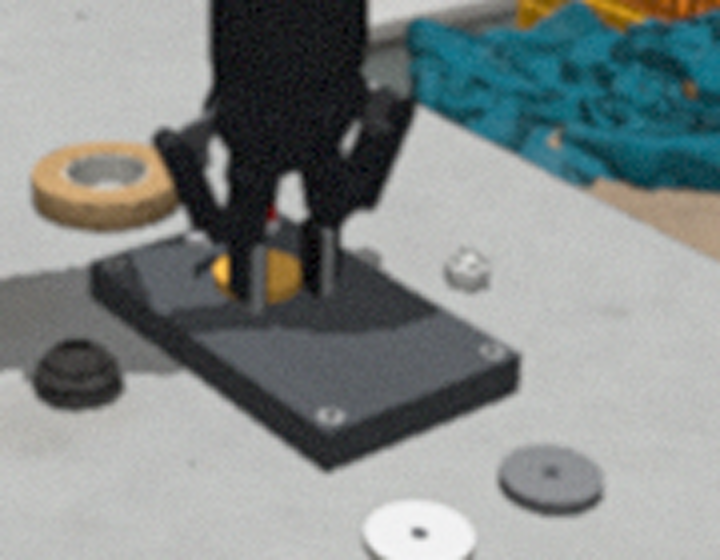

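View pics/top4.png

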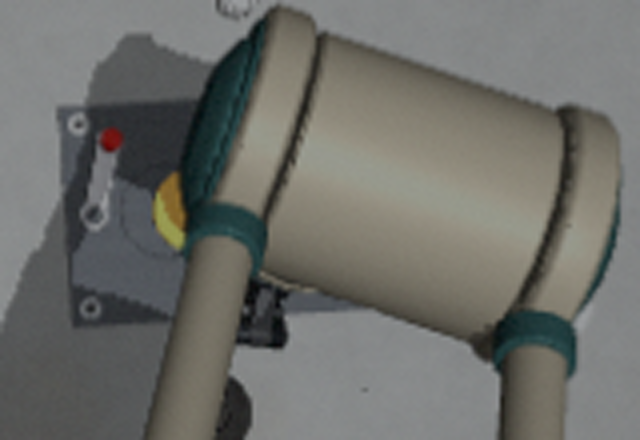

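Call:
apply_moves(moves=[0.03,0.0017,0,0,0,0,0,0.03,0.0017,0,0,0,0,0,0.03,0.0017,0,0,0,0,0,0.03,0.0017,0,0,0,0,0,0.03,0.0017,0,0,0,0,0,0.03,0.0017,0,0,0,0,0,0.03,0.0017,0,0,0,0,0,0.03,0.001,0,0,0,0,0])

```text
clock: 7.78
position: [0.5424, -0.1065, 0.0252]
ee_rot: [0.002, 0.746, 0.665, -0.0]
contact_force: [-0.0, 0.0, -0.5]
width: 0.0302
```

```bash
python3 look.py 5
```

```text
t 7.78 p [ 0.5424 -0.1065  0.0252] yaw 83.4 z [ 0.002 -0.003 -1.   ] F [-0.   0.  -0.5] w 0.0302
top []
```

View pics/side5.png

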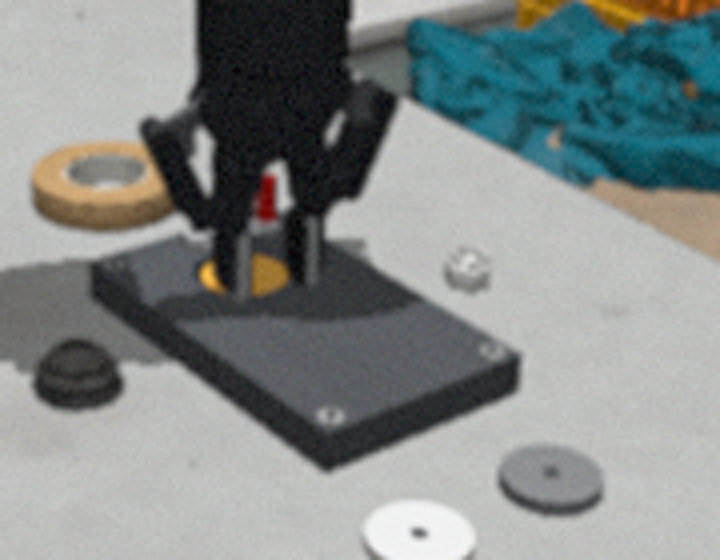

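View pics/top5.png

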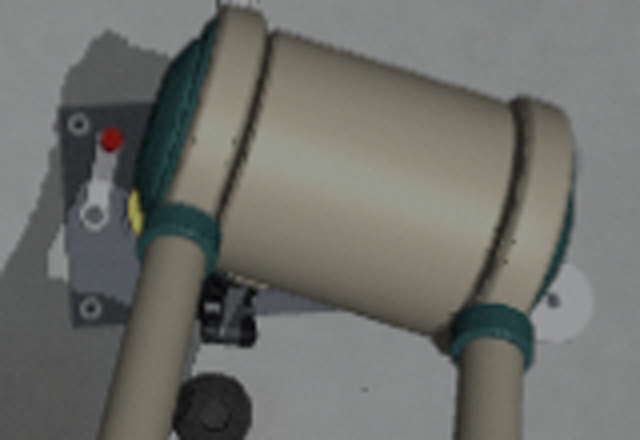

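The side view shows the disc looking sunk, with no side wall visible around (60,68 full-frame offset), and the force is back to zero. I'll back off to see it clearly.

Call:
apply_moves(moves=[0.03,-0.005,0,0,0,0,0,0.03,-0.01,0,-0.005,0,0,0,0.03,-0.015,0,-0.01,0,0,0,0.03,-0.015,0,-0.01,0,0,0,0.02,-0.015,0,-0.01,0,0,0,0.01,-0.015,0,-0.01,0,0,0,0,-0.015,0,-0.01,0,0,0,0,-0.01,0,-0.01,0,0,0])

```text
clock: 8.55
position: [0.5277, -0.2117, 0.092]
ee_rot: [-0.001, 0.745, 0.667, -0.002]
contact_force: [-0.3, 0.2, -0.8]
width: -0.0001
```

```bash
python3 look.py 6
```

```text
t 8.55 p [ 0.5277 -0.2117  0.092 ] yaw 83.6 z [-0.004 -0.001 -1.   ] F [-0.3  0.2 -0.8] w -0.0001
top [(array([334.3, 231. ]), np.int32(183), array([[ 0.5462, -0.0858,  0.03  ]])), (array([372.4, 413.6]), np.int32(49), array([[ 0.1597, -0.1618,  0.03  ]]))]
```

View pics/side6.png

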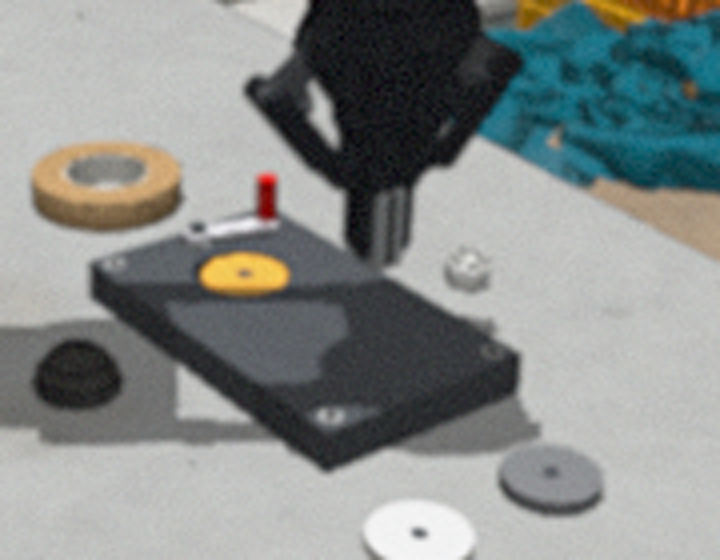

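View pics/top6.png

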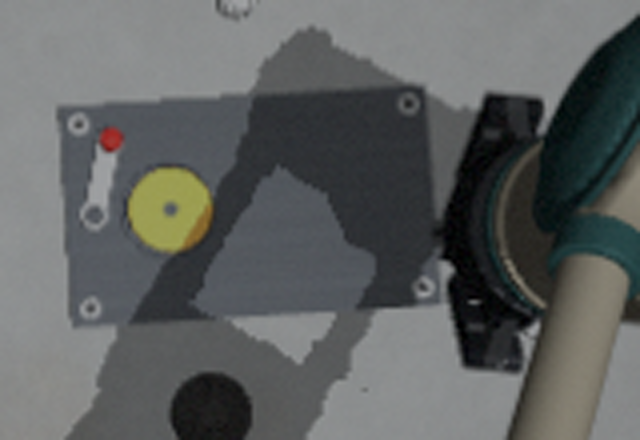

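Both views show the disc inside the recess: spot at top crop (171,209), recess centre at (168,210), and no side wall visible. I'll check flatness by depth and plan the keeper push.

```bash
python3 -c "
from plan import *
from h import *
d=pickle.load(open('top6.pkl','rb')); k,D=K(d)
v,u=np.mgrid[180:290,290:400]
n=cv2.undistortPoints(np.stack([u,v],-1).reshape(-1,1,2).astype(float),k,D).reshape(-1,2)
P=((np.c_[n,np.ones(len(n))]*d['range_z'][180:290,290:400].reshape(-1,1))-d['t'])@d['R']
r=np.hypot(P[:,0]-.544,P[:,1]+.0805)
for nm,m in(('disc',r<.019),('plate',(r>.03)&(abs(P[:,0]-.53)<.04)&(P[:,1]<-.10)&(P[:,1]>-.17)&(P[:,2]>.015)&(P[:,2]<.03))):
    A=np.c_[P[m][:,:2]-[.544,-.0805],np.ones(m.sum())]; c=np.linalg.lstsq(A,P[m][:,2],rcond=None)[0]; print(nm,m.sum(),'tilt',c[:2].round(3),'z',c[2].round(4),'med',np.median(P[m][:,2]).round(4))
piv=np.array([.542,-.0401]); kn=np.array([.5804,-.0487]); print(np.hypot(*(kn-piv)))
"
```

```text
disc 243 tilt [-0.011 -0.012] z 0.0209 med 0.0209
plate 1130 tilt [-0.     0.002] z 0.022 med 0.0219
0.039351238862328074
```

The disc top is 1.0 mm below the plate top and level within noise, so it is fully down. Next I go to the far side of the knob, over the top.

```bash
python3 -c "
from plan import *
plan([.607,-.024,.11],np.radians(40),16,0)"
```

```text
[ 0,0.0123,0.0035,-0.0011,0,0,0.047, 0,0.0124,0.0029,-0.0011,0,0,0.048, 0,0.0125,0.0023,-0.0011,0,0,0.047, 0,0.0126,0.0017,-0.0011,0,0,0.048, 0,0.0127,0.0011,-0.0011,0,0,0.047, 0,0.0127,0.0005,-0.0011,0,0,0.048, 0,0.0128,-0.0001,-0.0011,0,0,0.047, 0,0.0127,-0.0007,-0.0011,0,0,0.048 ]
[ 0,0.0127,-0.0013,-0.0011,0,0,0.047, 0,0.0126,-0.0019,-0.0011,0,0,0.048, 0,0.0125,-0.0025,-0.0011,0,0,0.047, 0,0.0124,-0.003,-0.0011,0,0,0.048, 0,0.0122,-0.0036,-0.0011,0.001,0.001,0.047, 0,0.0121,-0.0042,-0.001,0,0,0.048, 0,0.0118,-0.0048,-0.001,0.001,0.001,0.047, 0,0.0116,-0.0053,-0.0011,0,0,0.048 ]
end [ 0.607  -0.0241  0.11  ] 0.03
```

Call:
apply_moves(moves=[0,0.012,0.0035,-0.002,0,0,0.047,0,0.0123,0.003,-0.002,0,0,0.047,0,0.0125,0.0023,-0.002,0,0,0.047,0,0.0125,0.0017,-0.001,0,0,0.047,0,0.0125,0.001,-0.001,0,0,0.047,0,0.0125,0.0005,-0.001,0,0,0.047,0,0.0125,0,-0.001,0,0,0.047,0,0.0125,-0.0007,-0.001,0,0,0.047])

```text
clock: 9.32
position: [0.565, -0.1169, 0.1007]
ee_rot: [-0.002, 0.864, 0.504, -0.002]
contact_force: [0.2, -1.2, -0.3]
width: -0.0001
```

Call:
apply_moves(moves=[0,0.0125,-0.0013,-0.001,0,0,0.047,0,0.0125,-0.002,-0.001,0,0,0.047,0,0.0125,-0.0025,-0.001,0,0,0.047,0,0.012,-0.003,-0.001,0,0,0.047,0,0.012,-0.0035,0,0,0,0.047,0,0.012,-0.004,0,0,0,0.047,0,0.01,-0.0048,0,0,0,0.047,0,0.005,-0.004,0,0,0,0.047])

```text
clock: 9.98
position: [0.5978, -0.0212, 0.0996]
ee_rot: [-0.007, 0.946, 0.325, -0.006]
contact_force: [-0.5, -0.7, 0.1]
width: -0.0002
```

```bash
python3 look.py 7; python3 -c "
from plan import *
plan([.607,-.024,.040],np.radians(40),16,0)"
```

```text
t 9.98 p [ 0.5978 -0.0212  0.0996] yaw 38.0 z [-0.017  0.008 -1.   ] F [-0.5 -0.7  0.1] w -0.0002
top [(array([333.4, 231. ]), np.int32(231), array([[ 0.5461, -0.0838,  0.03  ]])), (array([378.8, 402.9]), np.int32(216), array([[ 0.182 , -0.1755,  0.03  ]]))]
[ 0,0.0004,0.0006,0.0037,-0.001,0.001,-0.002, 0,0.0004,0.0006,0.0037,-0.001,0,-0.002, 0,0.0004,0.0006,0.0037,-0.001,0.001,-0.002, 0,0.0004,0.0006,0.0037,-0.001,0,-0.002, 0,0.0004,0.0006,0.0037,-0.001,0.001,-0.002, 0,0.0004,0.0005,0.0037,-0.001,0,-0.002, 0,0.0004,0.0005,0.0037,-0.001,0.001,-0.002, 0,0.0004,0.0006,0.0037,-0.001,0,-0.002 ]
[ 0,0.0004,0.0005,0.0037,-0.001,0.001,-0.002, 0,0.0004,0.0005,0.0037,-0.001,0,-0.002, 0,0.0004,0.0005,0.0037,-0.001,0.001,-0.002, 0,0.0003,0.0006,0.0037,-0.001,0,-0.002, 0,0.0003,0.0005,0.0037,-0.001,0.001,-0.002, 0,0.0004,0.0006,0.0038,-0.001,0,-0.002, 0,0.0003,0.0005,0.0037,-0.002,0.001,-0.002, 0,0.0004,0.0005,0.0038,-0.001,0,-0.002 ]
end [ 0.607  -0.0239  0.04  ] 0.03
```

View pics/side7.png

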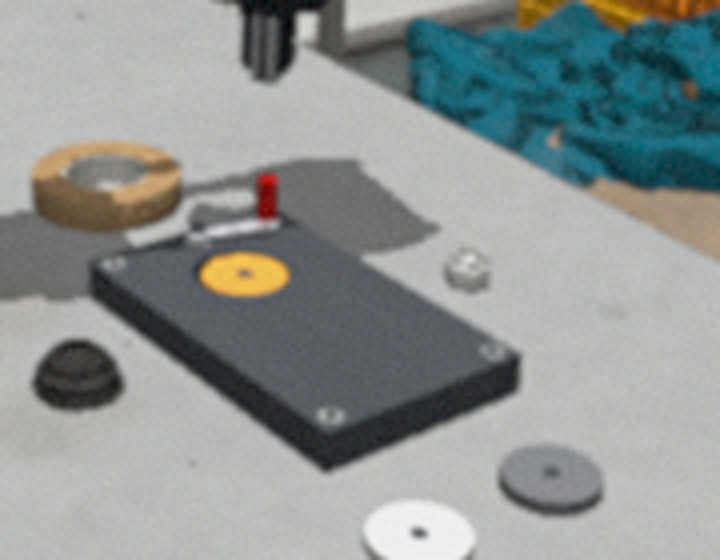

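Call:
apply_moves(moves=[0,0.001,0.001,0.003,-0.003,0.003,-0.004,0,0.001,0.001,0.003,-0.003,0.003,-0.004,0,0.001,0.001,0.003,-0.003,0.003,-0.004,0,0.001,0.001,0.004,-0.003,0.003,-0.004,0,0.001,0.001,0.004,-0.003,0,-0.004,0,0.001,0.001,0.004,0,0,-0.004,0,0,0.001,0.004,0,0,-0.004,0,0,0.001,0.004,0,0,0])

```text
clock: 10.75
position: [0.6061, -0.0257, 0.0668]
ee_rot: [-0.001, 0.939, 0.343, 0.001]
contact_force: [-0.8, 0.3, 0.8]
width: -0.0006
```

Call:
apply_moves(moves=[0,0,0,0.004,0,0,0,0,0,0,0.004,0,0,0,0,0,0,0.004,0,0,0,0,0,0,0.004,0,0,0,0,0,0,0.004,0,0,0,0,0,0,0.004,0,0,0,0,0,0,0.003,0,0,0,0,0,0,0.001,0,0,0])

```text
clock: 11.42
position: [0.6058, -0.0259, 0.0345]
ee_rot: [-0.002, 0.939, 0.343, 0.0]
contact_force: [0.1, -0.7, -0.4]
width: -0.0002
```

```bash
python3 look.py 8; python3 -c "
from plan import *
plan([.5935,-.037,.040],np.radians(40),8,0)"
```

```text
t 11.42 p [ 0.6058 -0.0259  0.0345] yaw 40.1 z [-0.     0.003 -1.   ] F [ 0.1 -0.7 -0.4] w -0.0002
top [(array([333.4, 231. ]), np.int32(224), array([[ 0.5463, -0.084 ,  0.03  ]])), (array([378.8, 402.9]), np.int32(217), array([[ 0.1821, -0.1755,  0.03  ]]))]
[ 0,-0.0021,0.0001,-0.0007,-0,-0,0, 0,-0.0021,0.0001,-0.0007,-0,-0,0, 0,-0.0021,0.0001,-0.0006,-0,-0,0, 0,-0.0021,0,-0.0007,-0.001,-0,0, 0,-0.002,0.0001,-0.0006,-0,-0,0, 0,-0.0021,0,-0.0007,-0.001,-0.001,0.001, 0,-0.002,0.0001,-0.0006,-0,-0,0, 0,-0.0021,0,-0.0006,-0.001,-0.001,0.001 ]
end [ 0.5935 -0.037   0.04  ] 0.03
```

View pics/side8.png

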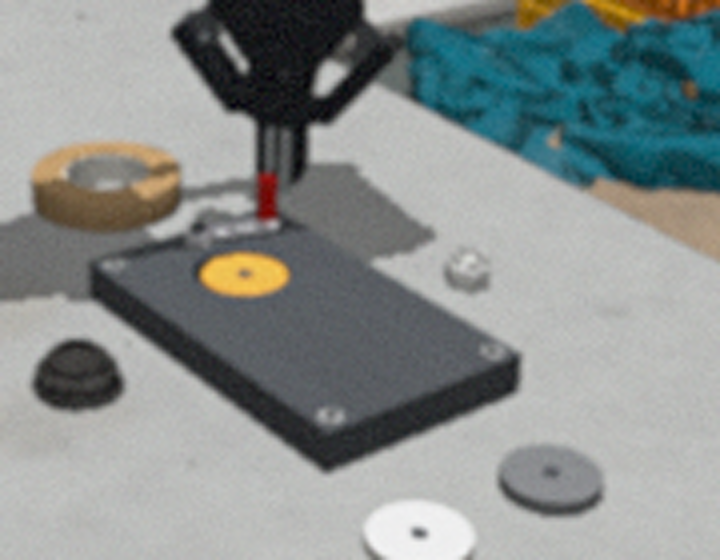

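Call:
apply_moves(moves=[0,0,0,-0.002,0,0,0,0,-0.002,0,-0.002,0,0,0,0,-0.003,0,-0.001,0,0,0,0,-0.003,0,0,0,0,0,0,-0.003,0,0,0,0,0,0,-0.003,0,0,0,0,0,0,-0.003,0,0,0,0,0,0,-0.003,0,0,0,0,0])

```text
clock: 12.18
position: [0.5929, -0.0402, 0.0424]
ee_rot: [0.0, 0.939, 0.343, 0.005]
contact_force: [2.4, -0.2, -0.3]
width: -0.0003
```

Call:
apply_moves(moves=[0,-0.003,0,0,0,0,0,0,-0.003,0,0,0,0,0,0,-0.003,0,0,0,0,0,0,-0.003,0,0,0,0,0,0,-0.003,0,0,0,0,0,0,-0.003,0,0,0,0,0,0,-0.003,0,0,0,0,0,0,-0.002,0,0,0,0,0])

```text
clock: 12.85
position: [0.5748, -0.0572, 0.0429]
ee_rot: [0.001, 0.939, 0.343, 0.006]
contact_force: [0.0, 0.8, 0.7]
width: -0.0001
```

```bash
python3 look.py 9; python3 -c "
from plan import *
plan([.557,-.069,.040],np.radians(40),8,0)"
```

```text
t 12.85 p [ 0.5748 -0.0572  0.0429] yaw 40.1 z [ 0.012  0.002 -1.   ] F [0.  0.8 0.7] w -0.0001
top [(array([331.9, 237.2]), np.int32(96), array([[ 0.5328, -0.0805,  0.03  ]])), (array([380.1, 403.6]), np.int32(165), array([[ 0.1805, -0.1782,  0.03  ]]))]
[ 0,-0.0026,-0.0003,0.0003,0.001,-0.001,0, 0,-0.0026,-0.0003,0.0003,0.001,-0.001,0, 0,-0.0026,-0.0003,0.0003,0.001,-0.001,0, 0,-0.0026,-0.0002,0.0003,0.001,-0.001,0, 0,-0.0026,-0.0003,0.0004,0,-0.001,0, 0,-0.0027,-0.0002,0.0003,0.001,-0.002,0, 0,-0.0026,-0.0003,0.0004,0,-0.001,0.001, 0,-0.0027,-0.0002,0.0003,0.001,-0.002,0 ]
end [ 0.557 -0.069  0.04 ] 0.03
```

View pics/side9.png

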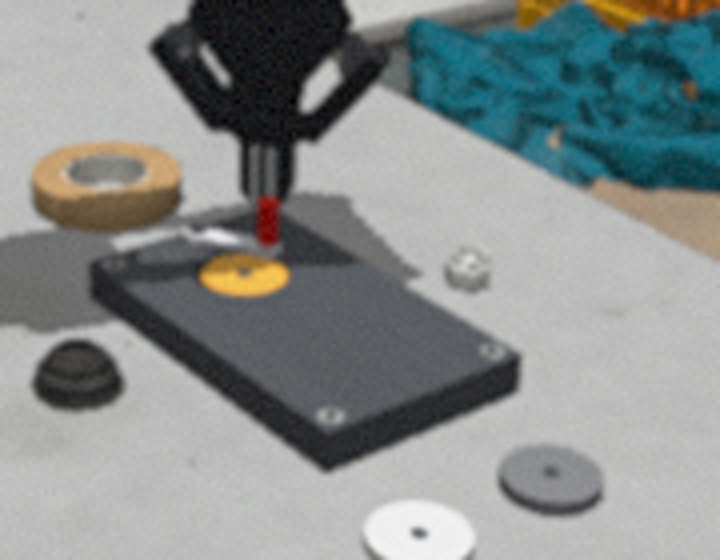

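View pics/top9.png

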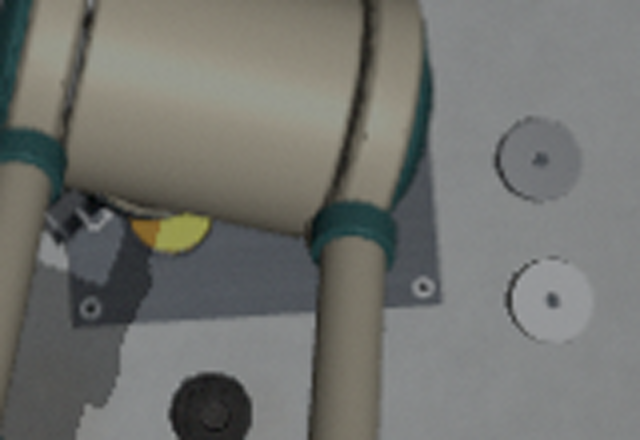

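Call:
apply_moves(moves=[0,-0.002,0,0.0005,0,-0.002,0,0,-0.002,0,0.0005,0,-0.002,0,0,-0.002,0,0.0005,0,-0.002,0,0,-0.002,0,0,0,-0.002,0,0,-0.002,0,0,0,0,0,0,-0.002,0,0,0,0,0,0,-0.002,0,0,0,0,0,0,-0.001,0,0,0,0,0])

```text
clock: 13.62
position: [0.5601, -0.0657, 0.0405]
ee_rot: [0.0, 0.94, 0.342, 0.0]
contact_force: [0.4, 0.3, 0.8]
width: 0.0003
```

```bash
python3 look.py 10; python3 -c "
from plan import *
plan([.557,-.069,.041],np.radians(40),8,0)"
```

```text
t 13.62 p [ 0.5601 -0.0657  0.0405] yaw 40.0 z [ 0.001 -0.001 -1.   ] F [0.4 0.3 0.8] w 0.0003
top []
[ 0,-0.0006,0,-0.0001,0,0,0, 0,-0.0005,0,-0.0001,0,0,0, 0,-0.0006,0,-0,0,0,0, 0,-0.0005,0.0001,-0.0001,0,0,0, 0,-0.0006,0,-0,0,0,0, 0,-0.0005,0.0001,-0.0001,0,0,0, 0,-0.0006,0,-0,0.001,0,0.001, 0,-0.0005,0.0001,-0.0001,0,0,0 ]
end [ 0.557 -0.069  0.041] 0.03
```

View pics/side10.png

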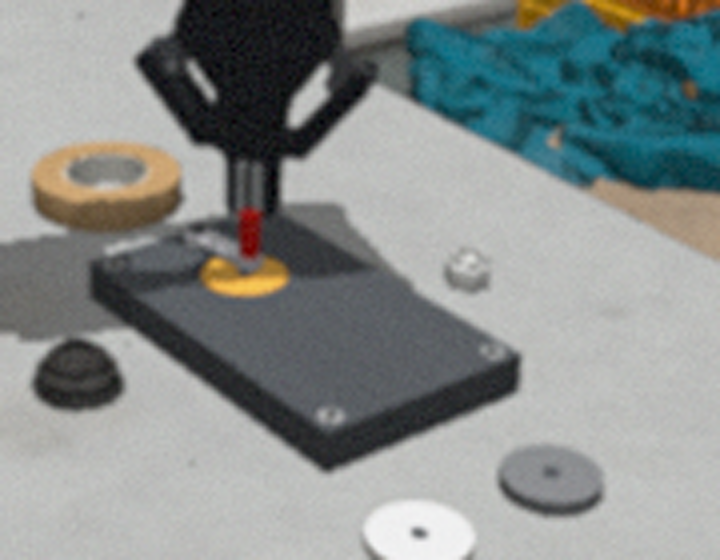

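Call:
apply_moves(moves=[0,-0.0006,-0.0002,0,0,0,0,0,-0.0006,-0.0002,0,0,0,0,0,-0.0006,-0.0002,0,0,0,0,0,-0.0006,-0.0002,0,0,0,0,0,-0.0006,-0.0002,0,0,0,0,0,-0.0005,-0.0002,0,0,0,0,0,-0.0005,0,0,0,0,0,0,0,0,0,0,0,0])

```text
clock: 14.38
position: [0.5563, -0.0671, 0.0405]
ee_rot: [0.0, 0.94, 0.342, 0.0]
contact_force: [0.9, 2.6, 0.4]
width: -0.0
```

```bash
python3 look.py 11; python3 - <<'E'
from h import *
s=pickle.load(open('side11.pkl','rb'))
print([(p.round(1),a) for p,a in blobs(s,red(s["image"]),4)])
# expected knob centroid px for angles
piv=np.array([.542,-.0401]); y=np.array([-.054,.999]); x=np.array([.999,.054])
for th in (1.29,.5,.3,.2,.1,.05,0): 
    k=piv+.04*(np.sin(th)*x-np.cos(th)*y); print(th,k.round(4),w2px(s,[[*k,.042]]).round(1))
E
```

```text
t 14.38 p [ 0.5563 -0.0671  0.0405] yaw 40.0 z [ 0.001 -0.    -1.   ] F [0.9 2.6 0.4] w -0.0
top []
[(array([186.4, 114.4]), np.int32(20)), (array([138.8, 139.6]), np.int32(103)), (array([ 64.7, 137.7]), np.int32(28)), (array([159.5, 171. ]), np.int32(6)), (array([295.2, 228.1]), np.int32(55))]
1.29 [ 0.581  -0.0491] [[300.8 219.3]]
0.5 [ 0.5631 -0.0741] [[300.4 225.6]]
0.3 [ 0.5559 -0.0776] [[298.5 227. ]]
0.2 [ 0.5521 -0.0788] [[297.3 227.7]]
0.1 [ 0.5481 -0.0796] [[296.  228.3]]
0.05 [ 0.5462 -0.0799] [[295.3 228.6]]
0 [ 0.5442 -0.0801] [[294.5 228.8]]
```

View pics/side11.png

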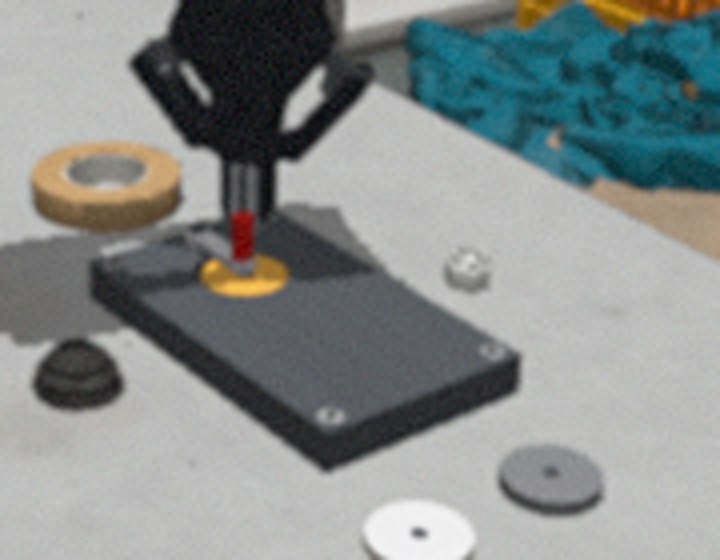

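Call:
apply_moves(moves=[0,-0.0005,-0.0003,0,0,0,0,0,-0.0005,-0.0003,0,0,0,0,0,-0.0005,-0.0003,0,0,0,0,0,-0.0005,-0.0003,0,0,0,0,0,-0.0005,-0.0003,0,0,0,0,0,-0.0005,-0.0003,0,0,0,0,0,-0.0005,-0.0003,0,0,0,0,0,-0.0005,-0.0003,0,0,0,0])

```text
clock: 15.15
position: [0.5562, -0.0671, 0.0407]
ee_rot: [0.001, 0.94, 0.342, 0.005]
contact_force: [3.9, 4.0, -1.7]
width: 0.0001
```

```bash
python3 look.py 12; python3 - <<'E'
from h import *
s=pickle.load(open('side12.pkl','rb'))
print([(p.round(1),a) for p,a in blobs(s,red(s["image"]),30)])
E
```

```text
t 15.15 p [ 0.5562 -0.0671  0.0407] yaw 39.9 z [ 0.011  0.001 -1.   ] F [ 3.9  4.  -1.7] w 0.0001
top []
[(array([138.7, 139.7]), np.int32(103)), (array([295.2, 228.1]), np.int32(55))]
```

Call:
apply_moves(moves=[0,-0.001,-0.0006,0,0,0,0,0,-0.001,-0.0006,0,0,0,0,0,-0.0015,-0.001,0,0,0,0,0,-0.0015,-0.001,0,0,0,0,0,-0.0015,-0.001,0,0,0,0,0,-0.0015,-0.001,0,0,0,0,0,-0.0015,-0.001,0,0,0,0,0,-0.0015,-0.001,0,0,0,0])

```text
clock: 15.92
position: [0.5563, -0.0671, 0.0411]
ee_rot: [0.005, 0.94, 0.34, 0.019]
contact_force: [5.8, 4.5, -4.1]
width: -0.0002
```

```bash
python3 look.py 13; python3 - <<'E'
from h import *
s=pickle.load(open('side13.pkl','rb'))
print([(p.round(1),a) for p,a in blobs(s,red(s["image"]),30)])
E
```

```text
t 15.92 p [ 0.5563 -0.0671  0.0411] yaw 39.7 z [ 0.038  0.004 -0.999] F [ 5.8  4.5 -4.1] w -0.0002
top []
[(array([138.7, 139.6]), np.int32(104)), (array([295.2, 228.1]), np.int32(55))]
```

The knob no longer moves under about 7 N (friction is 1 N), so it is at its stop. Backing away.

Call:
apply_moves(moves=[0,0.004,0,0,0,0,0,0,0.006,0.001,0,0,0,0,0,0.008,0,0,0,0,0,0,0.008,0,-0.005,0,0,0,0,0.005,0,-0.015,0,0,0,0,0,0,-0.02,0,0,0,0,0,0,-0.025,0,0,0,0,0,0,-0.025,0,0,0])

```text
clock: 16.68
position: [0.5719, -0.0469, 0.1292]
ee_rot: [0.001, 0.94, 0.341, 0.006]
contact_force: [0.3, -0.1, 0.6]
width: 0.0001
```

Call:
apply_moves(moves=[0,0.01,-0.015,-0.02,0,0,0,0,0.015,-0.025,-0.01,0,0,0,0,0.015,-0.025,0,0,0,0,0,0.015,-0.025,0,0,0,0,0,0.015,-0.025,0,0,0,0,0,0.015,-0.025,0,0,0,0,0,0.01,-0.025,0,0,0,0,0,0,0,0,0,0,0])

```text
clock: 17.35
position: [0.5432, 0.1473, 0.1714]
ee_rot: [0.007, 0.94, 0.34, 0.012]
contact_force: [-0.4, 0.4, 0.4]
width: 0.0
```

```bash
python3 look.py 14; python3 - <<'E'
from h import *
s=pickle.load(open('side14.pkl','rb')); d=pickle.load(open('top14.pkl','rb'))
print([(p.round(1),a) for p,a in blobs(s,red(s["image"]),30)])
print([(p.round(1),a,px2w(d,p,.055).round(4)) for p,a in blobs(d,red(d["image"]),10)])
E
```

```text
t 17.35 p [0.5432 0.1473 0.1714] yaw 39.8 z [ 0.027 -0.005 -1.   ] F [-0.4  0.4  0.4] w 0.0
top [(array([334.4, 230.9]), np.int32(188), array([[ 0.5463, -0.086 ,  0.03  ]])), (array([378.8, 402.9]), np.int32(215), array([[ 0.1821, -0.1755,  0.03  ]]))]
[(array([138.6, 139.7]), np.int32(102)), (array([295.2, 227.9]), np.int32(51))]
[(array([332.5, 231.8]), np.int32(21), array([[ 0.5438, -0.0798,  0.055 ]]))]
```

View pics/side14.png

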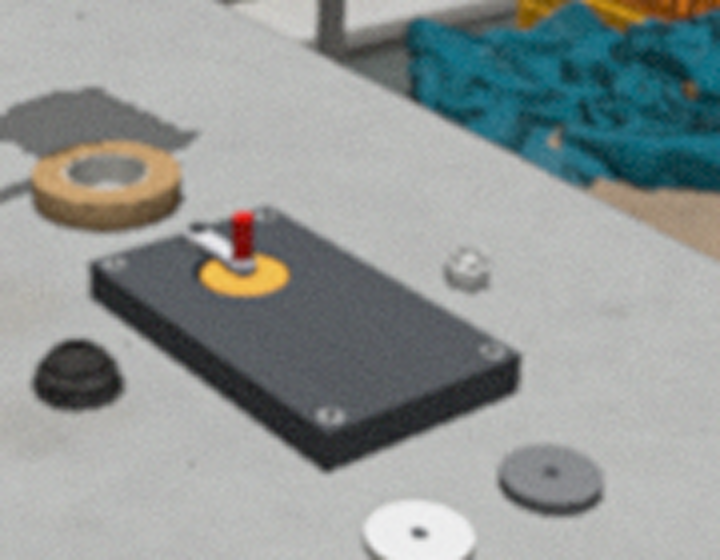

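View pics/top14.png

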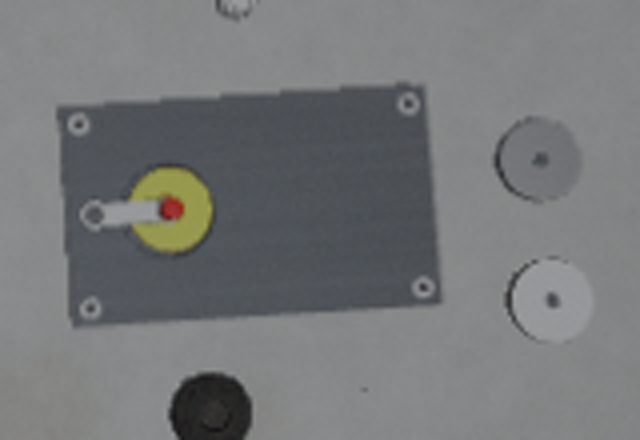

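The disc is down in the recess, with the knob at top pixel (332.5,231.8), which is (0.544,-0.080): exactly the closed position. The robot is clear, and the boot, nut and tape are where they were.

```bash
python3 -c "
from rig import workorder; print(workorder.sign_off())"
```

```text
the job is handed in; nothing more can be done
None
```

The job is done and handed in at about 17.4 s. I pushed the brass disc across the nest plate with a 30 mm fingertip fork until it dropped into the recess. Then I pushed the red knob round with closed fingers until the keeper stopped over the disc, and backed away.

- **Disc:** checked just before the keeper was closed, its top measured about 1.0 mm below the plate top (0.0209 against 0.022 m) and level within depth noise. After closing, both views still showed it inside the recess.
- **Keeper:** the knob stopped moving under about 7 N, against 1 N of friction. It ended at (0.5438, -0.0798), and the closed position works out at (0.5442, -0.0801).
- **Other objects:** the boot, nut and tape roll look unmoved in the pictures; I did not measure them. The tool was clear of everything, with contact force back to zero.
- **Disagreement:** a rougher fit of the plate in the side camera differed from the top camera by a few mm, so I used the top camera.

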